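# Load the tube reader

### The job

Load the tube reader: with the fingertips, push the row of tube carriers along the feed lane as one train until the whole row stands against the end stop, then press the load key and let it come up again. Only push - never pick a carrier up, keep the row together and upright, don't ram it into the stop, don't press the key before the row is home, and leave everything else on the bench where it is.

Things in the scene. Friction and masses are not known exactly. Their poses are not given: they have to be found in the camera images.
- feeder: Tube reader with its feed lane, fixed on the bench: white housings, aluminium lane. Origin on the bench top under the lane's centre line, z up. The lane runs along its y axis; carriers travel towards -y. Lane floor 22 mm above the bench, 113 mm wide between edge guides that rise 14 mm above it. Behind the end stop (to y = -260 mm) and on its +x side (to x = +197 mm, y below -100 mm) stand housings 85 mm high.
- stop_foot (a point): Where the end stop's face meets the lane floor, on the centre line (feeder y = -130 mm, 22 mm above the bench). The stop is a steel plate across the lane, 45 mm high. With the row home, the five carriers' centres lie 11.5, 34.5, 57.5, 80.5 and 103.5 mm from here along feeder +y, and the rear face of the last one 115 mm.
- lane_mouth (a point): Open end of the lane (feeder y = +200 mm) on its centre line, 22 mm above the bench. From here to 28 mm short of the stop a guide rail 10 mm wide and 5 mm high runs along the middle of the lane floor. The carriers slide easily: pushing the whole row takes about 0.6 to 1.8 N.
- carrier_1: Tube carrier: grey bar 110 mm long (x, across the lane), 23 mm thick (y, along it), 36 mm high; its screw-cap tubes reach 55 mm. A slot below rides over the rail. Origin: centre of the underside. First of the row, nearest the end stop; at the start its front face is 60 to 160 mm from the stop.
- carrier_2: Tube carrier: grey bar 110 mm long (x, across the lane), 23 mm thick (y, along it), 36 mm high; its screw-cap tubes reach 55 mm. A slot below rides over the rail. Origin: centre of the underside. Second of the row, touching carrier_1.
- carrier_3: Tube carrier: grey bar 110 mm long (x, across the lane), 23 mm thick (y, along it), 36 mm high; its screw-cap tubes reach 55 mm. A slot below rides over the rail. Origin: centre of the underside. Third (middle) of the row.
- carrier_4: Tube carrier: grey bar 110 mm long (x, across the lane), 23 mm thick (y, along it), 36 mm high; its screw-cap tubes reach 55 mm. A slot below rides over the rail. Origin: centre of the underside. Fourth of the row.
- carrier_5: Tube carrier: grey bar 110 mm long (x, across the lane), 23 mm thick (y, along it), 36 mm high; its screw-cap tubes reach 55 mm. A slot below rides over the rail. Origin: centre of the underside. Last of the row, farthest from the stop; its rear face, 11.5 mm from its origin towards the feeder's +y, is free to be pushed. Two of its places are empty.
- load_key_top (a point): Centre of the top of the load key, a round white push key 30 mm across in a grey ring 46 mm across, on top of the drive housing behind the end stop. Its top stands 107 mm above the bench, 10 mm above the ring; the key is pressed straight down.
- load_key (a joint): Travel of the load key (m): 0 up, 0.006 fully down; it springs back by itself. It starts to move at about 1.5 N and is fully down at 5 N; it counts as pressed from 0.004.
- spare_carrier: An empty carrier of the same kind standing on the bench at the near side of the feeder, not in the lane; leave it. Origin: centre of its underside.
- tip_box: Pink box of pipette tips, 120 x 84 x 60 mm, on the bench beyond the lane. Origin: centre of its underside. Leave it.
- reagent_bottle: Clear bottle with an orange cap, 64 mm across, 125 mm high. Origin: centre of its underside. Leave it.
- dropper_bottle: Small amber bottle with a black cap, 30 mm across, 62 mm high, beside the lane. Origin: centre of its underside. Leave it.
- tweezers: Steel tweezers lying on the bench along their x axis, 120 mm long, 6 mm high. Origin: centre of the underside. Leave them.
- timer: Flat white bench timer, 62 x 62 x 16 mm, lying on top of the reader module. Origin: centre of its underside. Leave it.

How it is judged:
By the outcome, as a careful person would: the job done as asked, in the order asked, and still so for the second after the job is handed in, with the robot touching nothing.
It also fails if it takes over 45 s, if anything falls off the work surface, if the arm or the gripper's body presses on something with over 40 N, if the wrist force passes 120 N, or if a joint passes its speed limit or range.

### The arm

A 7-joint arm with a two-finger parallel gripper is mounted at the origin on the work surface. World frame = base frame: x ahead of the robot, y to its left, z up, the work surface at z = 0. Lengths are in mm, angles in rad, forces in N, time in s.
With the tool pointing down it reaches from about 425 to 925 mm from the base axis. Payload 6.8 kg.
Tool frame: the origin (TCP) lies between the finger pads; the fingertips stand 19 mm ahead of it and the grasp point (between the pads) is the TCP; z points along the fingers, y is the line along which they close (so a half turn about z gives the same grasp; the last joint's range is limited). The gripper opens to 85 mm and grips with 20 to 120 N. Pads are 22 mm wide; open, the fingers measure 114 mm over their backs; the gripper's body (76 mm by 85 mm) begins 54 mm behind the grasp point. The pads swing forward as they close: fully open they stand 13 mm farther back than shut.
Start: joints at [-1.437, 0.477, 0.022, 1.555, -0.011, 1.109, -0.083], TCP at [161.624, 655.381, 250.308] pointing down, gripper open.
Joint ranges: [-2.96, 2.96], [-0.34, 2.1], [-1.41, 1.46], [0.24, 2.44], [-1.37, 4.51], [0.17, 1.92], [-2.96, 2.96]. Speed limits (rad/s): [2.39, 2.39, 3.14, 3.14, 3.14, 3.14, 3.14].

### API

Orientations are given as a 3x3 rotation matrix whose columns are the frame's x, y, z axes.
In Python, from bench import readout, capture, workorder gives the robot as it stands.
- The arm moves only by the tool apply_moves, never from a script. Its argument "moves" is a list of rows, each a list of 7 numbers: the opening, from 0 (shut) to 1 (fully open), then the shift along the tool's x, y, z in cm, then the turn, a rotation vector about the tool's x, y, z in degrees. In form: [[grip, tx, ty, tz, ax, ay, az], ...]. A call has 1 to 20 rows; each row is the pose to reach, as a shift and turn from the pose commanded when the call began, along the tool's axes at that moment; what a row does not reach only later rows make up. A row lasts 1/12 s, in which the tool goes at most 41.7 mm and 7.16 degrees, less where a joint would pass 70% of its speed; a pose out of reach is approached as far as the arm can. A call with a gripper value outside its range is refused whole. The fingers move at their own pace and stop on an object; the grip force is fixed at half the most. Time passes only in rows, so rows that repeat a pose let the fingers close. It gives the time, the measured TCP pose, the force, the opening and the grip force at its end, in the units of the state.
- readout.get_state(): the state, without advancing time (a new reading comes with each control period).
- capture(name): name is "side" or "top" or "wrist"; returns a dict with "frame" (480x640x3 uint8, blue, green, red), "camera_matrix" (3x3 intrinsics, pixels), "T" (4x4, takes a point from camera to world coordinates); the wrist camera has in their place "tool_from_camera" (4x4, takes a point from camera to tool coordinates, whose origin is the TCP and whose axes are the flange's). Camera axes: x right, y down, z forward; pixel columns grow to the right and rows downward; lengths in mm; the calibration is good to about 2 mm. A picture is of the moment at which its call begins: read the wrist's pose just before it. There is no depth.
- workorder.hand_in(): hands the job in; it is judged then, once.
The state is a dict: "time_s": time; "joint_positions": joint angles; "joint_velocities": joint speeds; "joint_efforts": joint torques, N m; "tool_pos": TCP position; "orientation": TCP orientation; "force": force on the tool from outside, world axes, zero at the start; "torque": the same for the moment, N m; "opening": finger opening in mm; "grip_force": force on a finger pad.
Only numpy, scipy, OpenCV 4.12 (cv2) and the standard library are available. Lean on these libraries where they do the work, as an engineer would, in place of code of your own. Each camera call takes 0.05 s, during which the arm holds its last target. There are 200 camera calls.

## Working session

There is one attempt and no reset: what is moved stays moved. The work goes in short steps, Python scripts to look and compute and a tool call to move; the robot and the scene stay as the last step left them, time stands still between calls to the robot, and variables do not carry over. Pictures are saved under pics/ and viewed, at most 10 in all, crops included, and the job is handed in when it is done.

Besides the shell and the picture viewer there is one more tool, called after ">>>" in YAML: its name, and indented under it one key for each argument. apply_moves: Moves the arm, as the interface text tells. Its arguments: {"type":"object","properties":{"moves":{"type":"array","items":{"type":"array","items":{"type":"number"}}}},"required":["moves"]}

```bash
mkdir -p pics; ls; python3 - <<'E'
from bench import readout, capture
import cv2, numpy as np, pickle
s=readout.get_state(); print(s['time_s'],s['tool_pos'],s['orientation'],s['force'],s['opening'])
d={}
for n in ['side','top','wrist']:
    c=capture(n); d[n]=c; cv2.imwrite(f'pics/{n}0.png',c['frame'])
    print(n,{k:np.round(v,3).tolist() for k,v in c.items() if k!='frame'})
pickle.dump((s,d),open('s0.pkl','wb'))
E
```

```text
pics
0.0 [161.51188253 654.81114688 249.30791556] [[-9.70911896e-01  2.39436832e-01 -3.04990568e-04]
 [ 2.39436985e-01  9.70910194e-01 -1.82371440e-03]
 [-1.40545947e-04 -1.84369203e-03 -9.99998291e-01]] [-0.60101578 -0.5440897  -0.49461157] 85.17052881364923
side {'camera_matrix': [[540.842, 0.0, 324.476], [0.0, 540.842, 244.048], [0.0, 0.0, 1.0]], 'T': [[-0.997, -0.047, 0.066, 523.389], [-0.081, 0.595, -0.8, 768.83], [-0.002, -0.803, -0.597, 674.603], [0.0, 0.0, 0.0, 1.0]]}
top {'camera_matrix': [[477.33, 0.0, 323.557], [0.0, 477.33, 241.332], [0.0, 0.0, 1.0]], 'T': [[-0.01, -0.996, 0.088, 513.618], [-0.999, 0.013, 0.037, -3.905], [-0.038, -0.087, -0.995, 808.283], [0.0, 0.0, 0.0, 1.0]]}
wrist {'camera_matrix': [[411.083, 0.0, 318.178], [0.0, 411.083, 240.355], [0.0, 0.0, 1.0]], 'tool_from_camera': [[-0.0, -0.958, -0.287, 72.588], [1.0, -0.0, -0.001, 0.072], [0.001, -0.287, 0.958, -122.531], [0.0, 0.0, 0.0, 1.0]]}
```

View pics/top0.png

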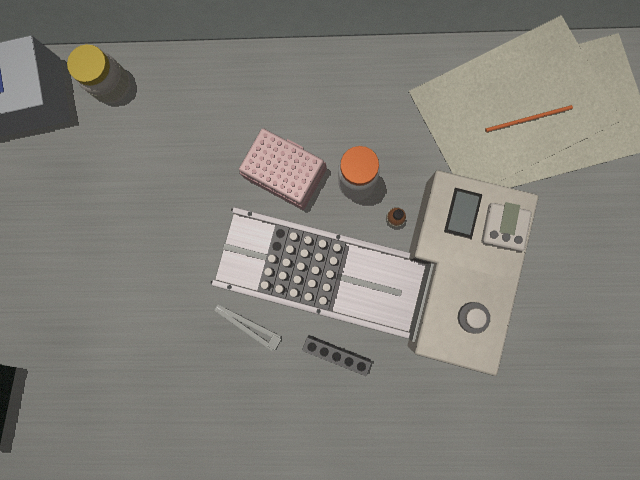

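View pics/side0.png

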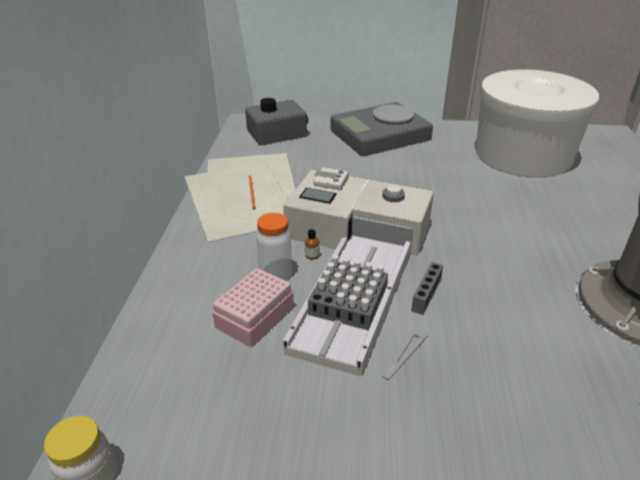

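The top view shows the lane running left (mouth, ~(225,250)) to right (stop, ~(420,300)), the row at columns 265–340, the key at (475,317). I'll enlarge it to read points.

```bash
python3 - <<'E'
import cv2
im=cv2.imread('pics/top0.png')[190:390,200:520]
cv2.imwrite('pics/topc.png',cv2.resize(im,None,fx=2.5,fy=2.5,interpolation=cv2.INTER_CUBIC))
E
```

```text
(no output)
```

View pics/topc.png

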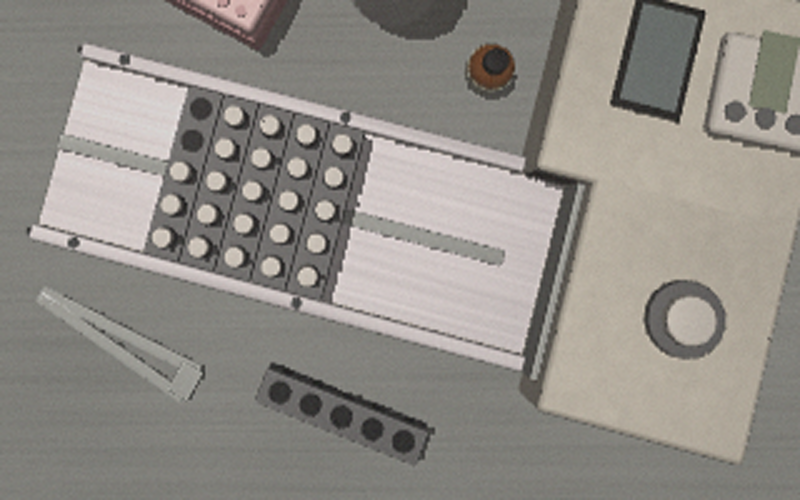

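```bash
cat > h.py <<'E'
import numpy as np
def hit(c,u,v,z,T=None):
    T=c['T'] if T is None else T
    d=T[:3,:3]@np.linalg.solve(c['camera_matrix'],[u,v,1.]); o=T[:3,3]
    return o+d*(z-o[2])/d[2]
E
python3 - <<'E'
import pickle,numpy as np
from h import hit
s,d=pickle.load(open('s0.pkl','rb'));c=d['top']
P={k:hit(c,200+u/2.5,190+v/2.5,z) for k,(u,v,z) in dict(mouth=(62,143,27),railend=(503,257,27),gU=(82,47,36),gL=(30,232,36),key=(692,321,107),rU=(190,87,58),rL=(150,248,58)).items()}
for k,p in P.items(): print(k,p.round(1))
r=P['mouth']-P['railend'];L=np.linalg.norm(r);y=r/L;x=np.array([y[1],-y[0],0])
print('L',L,'(302)', 'yaxis',y,'ang',np.degrees(np.arctan2(y[1],y[0])),'guide',np.linalg.norm(P['gU']-P['gL']))
O=(P['mouth']+P['railend'])/2-y*49; O[2]=0
print('O',O)
for k,p in P.items(): print(k,'feeder',((p-O)@x).round(1),((p-O)@y).round(1))
print('tool x,y in feeder',[(s['orientation'][:,i]@x,s['orientation'][:,i]@y) for i in (0,1)])
E
```

```text
mouth [574.9 188.5  27. ]
railend [ 497.3 -100.2   27. ]
gU [637.5 173.5  36. ]
gL [516.4 206.8  36. ]
key [ 461.4 -197.6  107. ]
rU [607.2  99.1  58. ]
rL [505.5 124.4  58. ]
L 298.90978795862367 (302) yaxis [0.25984731 0.96564972 0.        ] ang 74.9389979760155 guide 125.58401669577502
O [523.37845202  -3.15143177   0.        ]
mouth feeder 0.0 198.5
railend feeder 0.0 -100.5
gU feeder 64.3 200.3
gL feeder -61.3 200.9
key feeder -9.4 -203.8
rU feeder 54.4 120.5
rL feeder -50.4 118.6
tool x,y in feeder [(np.float64(-0.9997778542606944), np.float64(-0.021076583611159824)), (np.float64(-0.021076288931643723), np.float64(0.9997761703724374))]
```

The measurements agree with the given sizes: 299 against 302 mm for the rail, 125.6 mm over the guides, and the row's rear face at feeder y≈+119.5, so about 134 mm to go. Next I move over the lane behind the row with the fingers shut.

>>> apply_moves:
  moves:
    - [0,-51.2,-38.8,5,0,0,1.2]
    - [0,-51.2,-38.8,5,0,0,1.2]
    - [0,-51.2,-38.8,5,0,0,1.2]
    - [0,-51.2,-38.8,5,0,0,1.2]
    - [0,-51.2,-38.8,5,0,0,1.2]
    - [0,-51.2,-38.8,5,0,0,1.2]
    - [0,-51.2,-38.8,5,0,0,1.2]
    - [0,-51.2,-38.8,5,0,0,1.2]
    - [0,-51.2,-38.8,5,0,0,1.2]
    - [0,-51.2,-38.8,5,0,0,1.2]
    - [0,-51.2,-38.8,5,0,0,1.2]
    - [0,-51.2,-38.8,5,0,0,1.2]
    - [0,-51.2,-38.8,5,0,0,1.2]
    - [0,-51.2,-38.8,5,0,0,1.2]
    - [0,-51.2,-38.8,5,0,0,1.2]
    - [0,-51.2,-38.8,5,0,0,1.2]
    - [0,-51.2,-38.8,10,0,0,1.2]
    - [0,-51.2,-38.8,10,0,0,1.2]
    - [0,-51.2,-38.8,10,0,0,1.2]
    - [0,-51.2,-38.8,10,0,0,1.2]

```text
time_s: 1.82
tool_pos: [565.3, 156.7, 150.4]
orientation: [[-0.966, 0.259, -0.001], [0.259, 0.966, -0.0], [0.001, -0.001, -1.0]]
force: [1.1, 0.5, -0.9]
opening: -0.2
grip_force: 0.0
```

```bash
cat >> h.py <<'E'
O=np.array([523.4,-3.15,0]);Y=np.array([.2598,.9656,0]);X=np.array([.9656,-.2598,0])
def rep():
    from bench import readout
    s=readout.get_state();p=s['tool_pos'];R=s['orientation']
    print('t',round(s['time_s'],2),'pos',p.round(1),'feeder',round((p-O)@X,1),round((p-O)@Y,1),'R',R.round(3).tolist(),'F',s['force'].round(2),'open',round(s['opening'],1))
    print('row/shift matrix tool<-feeder x,y,z(mm->tool mm):',(R.T@np.c_[X,Y,[0,0,1]]).round(3).tolist())
    return s
E
python3 - <<'E'
from h import *
from bench import capture
import cv2
s=rep(); c=capture('wrist'); cv2.imwrite('pics/w1.png',c['frame'])
T=np.eye(4);T[:3,:3]=s['orientation'];T[:3,3]=s['tool_pos'];T=T@c['tool_from_camera']
np.savez('w1.npz',T=T,K=c['camera_matrix'])
E
```

```text
t 1.82 pos [565.3 156.7 150.4] feeder -1.0 165.2 R [[-0.966, 0.259, -0.001], [0.259, 0.966, -0.0], [0.001, -0.001, -1.0]] F [ 1.12  0.45 -0.92] open -0.2
row/shift matrix tool<-feeder x,y,z(mm->tool mm): [[-1.0, -0.001, 0.001], [-0.001, 1.0, -0.001], [-0.001, -0.001, -1.0]]
```

View pics/w1.png

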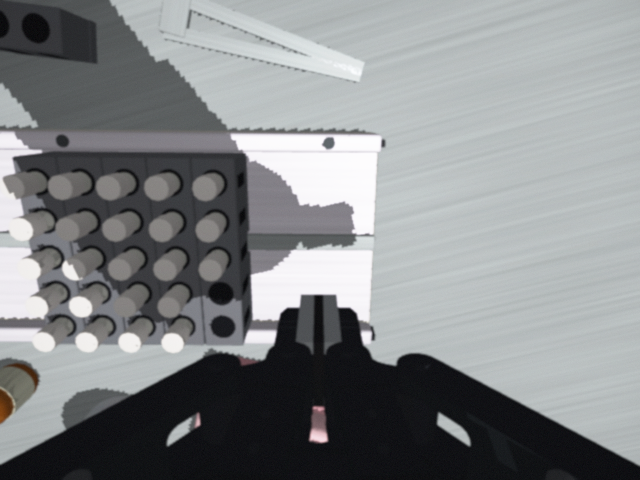

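The wrist view confirms the row's rear edge at column ~246 and the lane mouth at ~374. The shut fingertips (columns 300–338) are narrower than the knuckles behind them (282–358), so I check that geometry next.

```bash
python3 - <<'E'
from h import *
import pickle
s,d=pickle.load(open('s0.pkl','rb'));w=d['wrist'];M=w['tool_from_camera'];f=np.load('w1.npz')
for u,v in [(300,295),(338,295),(300,345),(282,310),(358,310),(270,350)]:
    r=M[:3,:3]@np.linalg.solve(w['camera_matrix'],[u,v,1.]);o=M[:3,3]
    print((u,v),[ (z,*(o+r*(z-o[2])/r[2])[:2].round(1)) for z in (19,0,-10,-20,-40)], 'at x=11:',(o+r*(11-o[0])/r[0]).round(1))
for n,u,v,z in [('mouth',374,242,27),('rU',252,343,58),('rL',245,153,58),('mid',247,245,58)]:
    p=hit(dict(camera_matrix=f['K']),u,v,z,f['T']); print(n,p.round(1),((p-O)@X).round(1),((p-O)@Y).round(1))
E
```

```text
(300, 295) [(19, np.float64(8.8), np.float64(-6.9)), (0, np.float64(17.3), np.float64(-5.9)), (-10, np.float64(21.9), np.float64(-5.4)), (-20, np.float64(26.4), np.float64(-5.0)), (-40, np.float64(35.4), np.float64(-4.0))] at x=11: [11.  -6.6 14.1]
(338, 295) [(19, np.float64(8.8), np.float64(7.4)), (0, np.float64(17.3), np.float64(6.4)), (-10, np.float64(21.9), np.float64(5.9)), (-20, np.float64(26.4), np.float64(5.4)), (-40, np.float64(35.4), np.float64(4.3))] at x=11: [11.   7.1 14.1]
(300, 345) [(19, np.float64(-12.4), np.float64(-7.1)), (0, np.float64(-1.0), np.float64(-6.2)), (-10, np.float64(5.0), np.float64(-5.7)), (-20, np.float64(11.0), np.float64(-5.2)), (-40, np.float64(23.0), np.float64(-4.1))] at x=11: [ 11.   -5.2 -19.9]
(282, 310) [(19, np.float64(2.6), np.float64(-13.8)), (0, np.float64(12.0), np.float64(-11.9)), (-10, np.float64(16.9), np.float64(-10.9)), (-20, np.float64(21.9), np.float64(-9.9)), (-40, np.float64(31.8), np.float64(-8.0))] at x=11: [ 11.  -12.1   2. ]
(358, 310) [(19, np.float64(2.6), np.float64(15.0)), (0, np.float64(12.0), np.float64(13.0)), (-10, np.float64(16.9), np.float64(12.0)), (-20, np.float64(21.9), np.float64(10.9)), (-40, np.float64(31.8), np.float64(8.8))] at x=11: [11.  13.2  2. ]
(270, 350) [(19, np.float64(-14.6), np.float64(-18.9)), (0, np.float64(-2.9), np.float64(-16.3)), (-10, np.float64(3.3), np.float64(-15.0)), (-20, np.float64(9.4), np.float64(-13.7)), (-40, np.float64(21.8), np.float64(-11.0))] at x=11: [ 11.  -13.3 -22.5]
mouth [576.3 189.7  27. ] 1.0 199.9
rU [608.3 104.6  58. ] 53.9 126.1
rL [502.4 134.5  58. ] -56.0 127.5
mid [549.8 120.3  58. ] -6.6 126.1
```

Correcting for the visible rear face, the wrist view also puts the row's rear at y≈119. I'll tilt 15° so the fingertips lead, then descend behind the row.

>>> apply_moves:
  moves:
    - [0,-0.1,0,1,5,0,0]
    - [0,-0.1,0,2,10,0,0]
    - [0,-0.1,0,3,15,0,0]
    - [0,-0.1,0,5,15,0,0]
    - [0,-0.1,0,7,15,0,0]
    - [0,-0.1,0,8.5,15,0,0]
    - [0,-0.1,0,9.7,15,0,0]
    - [0,-0.1,0,9.7,15,0,0]
    - [0,-0.1,0,9.7,15,0,0]

```text
time_s: 2.62
tool_pos: [567.1, 156.4, 54.1]
orientation: [[-0.966, 0.25, -0.066], [0.259, 0.933, -0.25], [-0.0, -0.258, -0.966]]
force: [-0.6, 0.5, 0.6]
opening: 0.2
grip_force: 0.0
```

```bash
python3 - <<'E'
from h import *
from bench import capture
import cv2
s=rep()
c=capture('side'); cv2.imwrite('pics/s2.png',cv2.resize(c['frame'][190:390,240:480],None,fx=3,fy=3))
E
```

```text
t 2.62 pos [567.1 156.4  54.1] feeder 0.8 165.4 R [[-0.966, 0.25, -0.066], [0.259, 0.933, -0.25], [-0.0, -0.258, -0.966]] F [-0.59  0.53  0.59] open 0.2
row/shift matrix tool<-feeder x,y,z(mm->tool mm): [[-1.0, -0.001, -0.0], [-0.001, 0.966, -0.258], [0.001, -0.258, -0.966]]
```

View pics/s2.png

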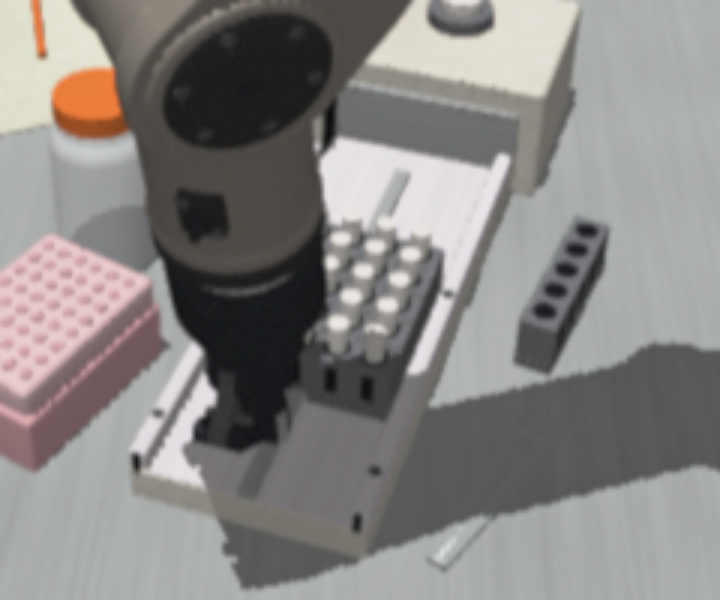

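The fingers stand in the lane behind the row, clear of it. I start a slow push along the lane, with tool shifts of (−0.966·D, +0.258·D).

>>> apply_moves:
  moves:
    - [0,0,-0.97,0.26,0,0,0]
    - [0,0,-1.93,0.52,0,0,0]
    - [0,0,-2.32,0.62,0,0,0]
    - [0,0,-2.51,0.67,0,0,0]
    - [0,0,-2.7,0.72,0,0,0]
    - [0,0,-2.9,0.77,0,0,0]
    - [0,0,-3.09,0.83,0,0,0]
    - [0,0,-3.28,0.88,0,0,0]
    - [0,0,-3.57,0.95,0,0,0]
    - [0,0,-3.86,1.03,0,0,0]
    - [0,0,-4.25,1.14,0,0,0]
    - [0,0,-4.64,1.24,0,0,0]
    - [0,0,-5.02,1.34,0,0,0]
    - [0,0,-5.41,1.44,0,0,0]
    - [0,0,-5.8,1.55,0,0,0]
    - [0,0,-6.18,1.65,0,0,0]
    - [0,0,-6.57,1.75,0,0,0]
    - [0,0,-6.76,1.81,0,0,0]
    - [0,0,-6.86,1.83,0,0,0]
    - [0,0,-6.86,1.83,0,0,0]

```text
time_s: 4.33
tool_pos: [548.2, 86.8, 53.4]
orientation: [[-0.966, 0.251, -0.068], [0.26, 0.933, -0.25], [0.0, -0.259, -0.966]]
force: [0.5, 0.3, -0.2]
opening: 0.1
grip_force: 0.0
```

```bash
python3 - <<'E'
from h import *
from bench import capture
import cv2
s=rep()
a=capture('side')['frame'][150:390,240:480]; c=capture('top'); b=c['frame'][190:390,200:520]
a=cv2.resize(a,(360,360)); b=cv2.resize(b,(400,250)) 
o=np.zeros((560,800,3),np.uint8); o[:360,:360]=a; o[:250,400:]=b; 
w=capture('wrist')['frame']; o[260:560,400:]=cv2.resize(w,(400,300)); cv2.imwrite('pics/m3.png',o)
E
```

```text
t 4.33 pos [548.2  86.8  53.4] feeder 0.6 93.3 R [[-0.966, 0.251, -0.068], [0.26, 0.933, -0.25], [0.0, -0.259, -0.966]] F [ 0.47  0.26 -0.19] open 0.1
row/shift matrix tool<-feeder x,y,z(mm->tool mm): [[-1.0, 0.0, 0.0], [0.0, 0.966, -0.259], [-0.0, -0.259, -0.966]]
```

View pics/m3.png

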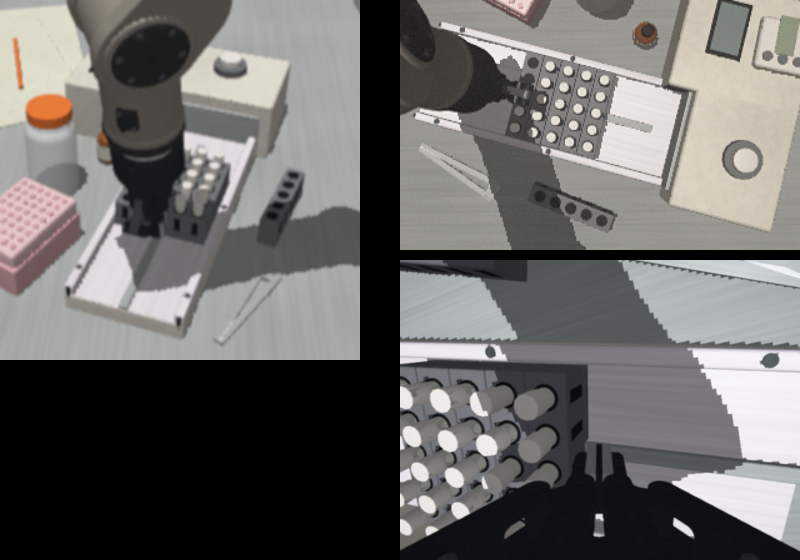

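The row moves together and square. I locate its front edge from the top view, at about montage (613,75)–(598,158), and check the remaining gap.

```bash
python3 - <<'E'
from h import *
from bench import capture
import cv2
c=capture('top'); cv2.imwrite('pics/t4.png',cv2.resize(c['frame'][210:330,290:450],None,fx=5,fy=5,interpolation=cv2.INTER_CUBIC))
E
```

```text
(no output)
```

View pics/t4.png

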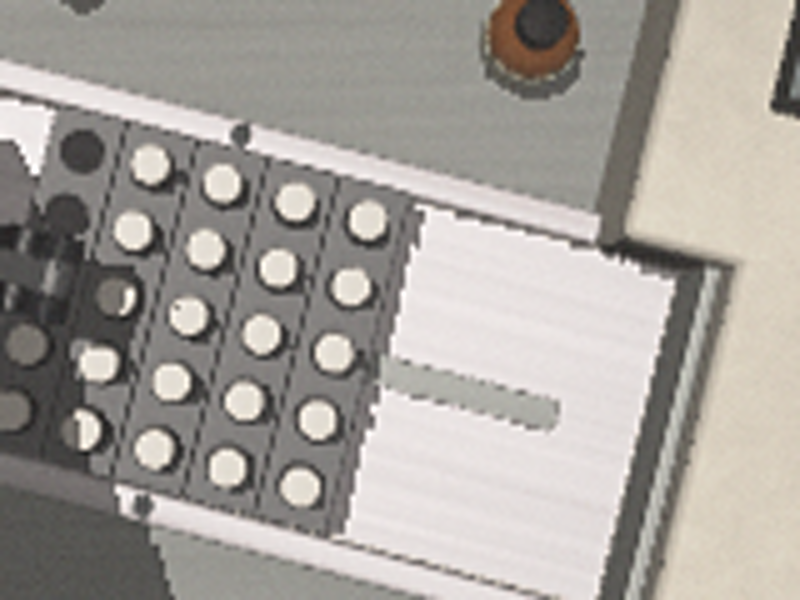

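```bash
python3 - <<'E'
from h import *
import pickle
s,d=pickle.load(open('s0.pkl','rb'));c=d['top']
for n,u,v,z in [('front',370,365,58),('frontbot',388,367,22),('rear5/4',80,300,58),('foot',675,290,22),('foot2',600,585,22),('plate',715,290,67),('railend',558,412,27)]:
    p=hit(c,290+u/5,210+v/5,z);print(n,((p-O)@X).round(1),((p-O)@Y).round(1))
E
```

```text
front -0.1 -37.1
frontbot 1.2 -44.5
rear5/4 -3.1 56.0
foot 48.9 -129.0
foot2 -49.9 -127.8
plate 48.6 -133.6
railend 0.8 -100.9
```

The foot measures −128.5 (true −130) and the front is at about −39, so roughly 90 mm remain. I push 74 mm, slowing towards the end.

>>> apply_moves:
  moves:
    - [0,0,-0.29,0.08,0,0,0]
    - [0,0,-0.68,0.18,0,0,0]
    - [0,0,-1.06,0.28,0,0,0]
    - [0,0,-1.45,0.39,0,0,0]
    - [0,0,-1.84,0.49,0,0,0]
    - [0,0,-2.22,0.59,0,0,0]
    - [0,0,-2.61,0.7,0,0,0]
    - [0,0,-3.0,0.8,0,0,0]
    - [0,0,-3.38,0.9,0,0,0]
    - [0,0,-3.77,1.01,0,0,0]
    - [0,0,-4.15,1.11,0,0,0]
    - [0,0,-4.54,1.21,0,0,0]
    - [0,0,-4.93,1.32,0,0,0]
    - [0,0,-5.31,1.42,0,0,0]
    - [0,0,-5.7,1.52,0,0,0]
    - [0,0,-6.09,1.63,0,0,0]
    - [0,0,-6.47,1.73,0,0,0]
    - [0,0,-6.76,1.81,0,0,0]
    - [0,0,-6.96,1.86,0,0,0]
    - [0,0,-7.15,1.91,0,0,0]

```text
time_s: 6.2
tool_pos: [529.0, 15.5, 53.4]
orientation: [[-0.966, 0.251, -0.067], [0.26, 0.933, -0.25], [0.0, -0.259, -0.966]]
force: [0.2, -0.3, 0.9]
opening: -0.1
grip_force: 0.5
```

```bash
python3 - <<'E'
from h import *
from bench import capture
import cv2
s=rep()
c=capture('top'); cv2.imwrite('pics/t5.png',cv2.resize(c['frame'][210:330,290:450],None,fx=5,fy=5,interpolation=cv2.INTER_CUBIC))
E
```

```text
t 6.2 pos [529.   15.5  53.4] feeder 0.6 19.5 R [[-0.966, 0.251, -0.067], [0.26, 0.933, -0.25], [0.0, -0.259, -0.966]] F [ 0.24 -0.32  0.91] open -0.1
row/shift matrix tool<-feeder x,y,z(mm->tool mm): [[-1.0, 0.0, 0.0], [-0.0, 0.966, -0.259], [-0.0, -0.259, -0.966]]
```

View pics/t5.png

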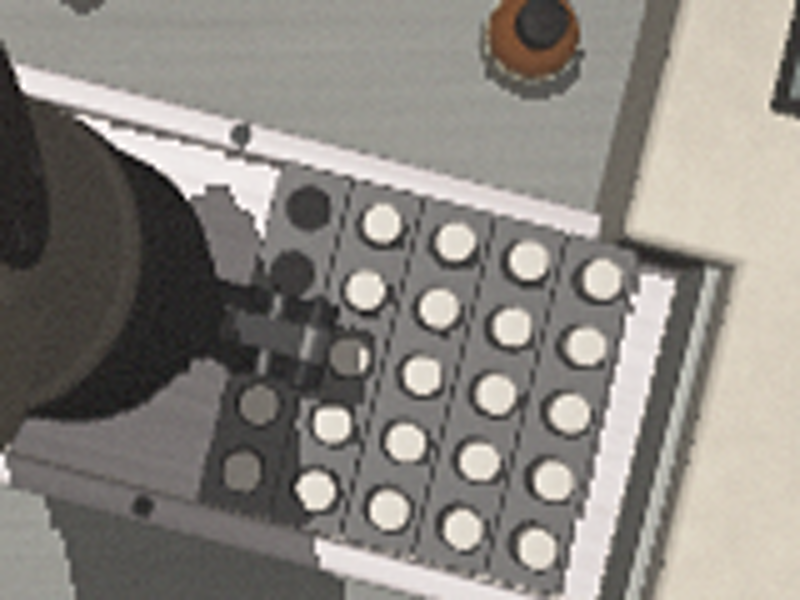

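About 16 mm remains, and the row is square and together. I creep on.

>>> apply_moves:
  moves:
    - [0,0,-0.15,0.04,0,0,0]
    - [0,0,-0.34,0.09,0,0,0]
    - [0,0,-0.53,0.14,0,0,0]
    - [0,0,-0.72,0.19,0,0,0]
    - [0,0,-0.92,0.25,0,0,0]
    - [0,0,-1.01,0.27,0,0,0]
    - [0,0,-1.11,0.3,0,0,0]
    - [0,0,-1.16,0.31,0,0,0]
    - [0,0,-1.21,0.32,0,0,0]
    - [0,0,-1.26,0.34,0,0,0]
    - [0,0,-1.3,0.35,0,0,0]
    - [0,0,-1.35,0.36,0,0,0]
    - [0,0,-1.4,0.37,0,0,0]
    - [0,0,-1.45,0.39,0,0,0]

```text
time_s: 7.42
tool_pos: [525.2, 1.3, 53.4]
orientation: [[-0.966, 0.251, -0.067], [0.26, 0.933, -0.25], [0.0, -0.259, -0.966]]
force: [0.2, 0.6, 0.4]
opening: 0.1
grip_force: 0.5
```

```bash
python3 - <<'E'
from h import *
from bench import capture
import cv2
s=rep();print('F along +Y',s['force']@Y)
c=capture('top'); cv2.imwrite('pics/t6.png',cv2.resize(c['frame'][230:330,340:450],None,fx=5,fy=5,interpolation=cv2.INTER_CUBIC))
E
```

```text
t 7.42 pos [525.2   1.3  53.4] feeder 0.6 4.7 R [[-0.966, 0.251, -0.067], [0.26, 0.933, -0.25], [0.0, -0.259, -0.966]] F [0.17 0.61 0.4 ] open 0.1
row/shift matrix tool<-feeder x,y,z(mm->tool mm): [[-1.0, -0.0, 0.0], [-0.0, 0.966, -0.259], [-0.0, -0.259, -0.966]]
F along +Y 0.6374591343443978
```

View pics/t6.png

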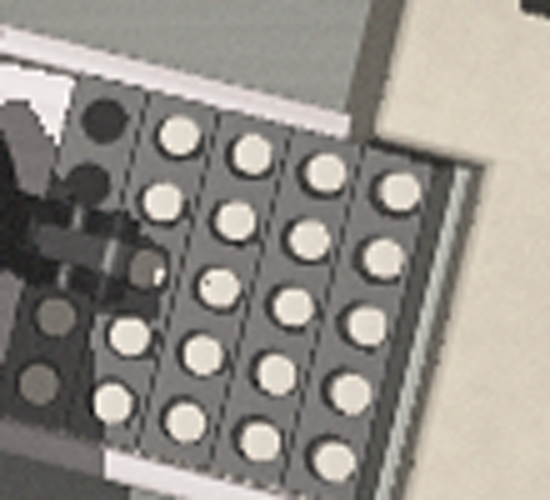

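No floor is visible between row and stop any more. I creep in small steps, watching the force.

>>> apply_moves:
  moves:
    - [0,0,-0.05,0.01,0,0,0]
    - [0,0,-0.1,0.03,0,0,0]
    - [0,0,-0.14,0.04,0,0,0]
    - [0,0,-0.19,0.05,0,0,0]

```text
time_s: 7.8
tool_pos: [524.7, -0.6, 53.4]
orientation: [[-0.966, 0.251, -0.067], [0.26, 0.933, -0.25], [-0.0, -0.259, -0.966]]
force: [0.5, 0.1, 0.2]
opening: -0.0
grip_force: 0.5
```

```bash
python3 -c "
from h import *
s=rep();print('F along +Y',s['force']@Y)"
```

```text
t 7.8 pos [524.7  -0.6  53.4] feeder 0.6 2.8 R [[-0.966, 0.251, -0.067], [0.26, 0.933, -0.25], [-0.0, -0.259, -0.966]] F [0.49 0.07 0.23] open -0.0
row/shift matrix tool<-feeder x,y,z(mm->tool mm): [[-1.0, -0.0, -0.0], [-0.0, 0.966, -0.259], [0.0, -0.259, -0.966]]
F along +Y 0.19590958117189092
```

>>> apply_moves:
  moves:
    - [0,0,-0.05,0.01,0,0,0]
    - [0,0,-0.1,0.03,0,0,0]
    - [0,0,-0.14,0.04,0,0,0]

```text
time_s: 8.05
tool_pos: [524.3, -2.1, 53.4]
orientation: [[-0.966, 0.251, -0.067], [0.26, 0.933, -0.25], [0.0, -0.259, -0.966]]
force: [0.5, 0.3, 0.8]
opening: 0.2
grip_force: 0.5
```

>>> apply_moves:
  moves:
    - [0,0,-0.05,0.01,0,0,0]
    - [0,0,-0.1,0.03,0,0,0]

```text
time_s: 8.22
tool_pos: [524.3, -2.9, 53.4]
orientation: [[-0.966, 0.251, -0.067], [0.26, 0.933, -0.25], [-0.0, -0.258, -0.966]]
force: [0.7, 2.0, 0.7]
opening: -0.1
grip_force: 1.1
```

>>> apply_moves:
  moves:
    - [0,0,-0.05,0.01,0,0,0]
    - [0,0,-0.05,0.01,0,0,0]

```text
time_s: 8.38
tool_pos: [524.3, -3.0, 53.4]
orientation: [[-0.966, 0.251, -0.066], [0.259, 0.933, -0.249], [-0.001, -0.258, -0.966]]
force: [0.8, 3.3, 0.9]
opening: -0.1
grip_force: 1.5
```

```bash
python3 -c "
from h import *
from bench import readout
s=rep();print('F along +Y',s['force']@Y)"
```

```text
t 8.38 pos [524.3  -3.   53.4] feeder 0.8 0.4 R [[-0.966, 0.251, -0.066], [0.259, 0.933, -0.249], [-0.001, -0.258, -0.966]] F [0.85 3.27 0.91] open -0.1
row/shift matrix tool<-feeder x,y,z(mm->tool mm): [[-1.0, -0.001, -0.001], [-0.0, 0.966, -0.258], [0.001, -0.258, -0.966]]
F along +Y 3.3766639525687494
```

The force rose to 3.4 N and the motion stalled, so the row is home. I back off gently, lift and untilt.

>>> apply_moves:
  moves:
    - [0,0,0.1,-0.03,0,0,0]
    - [0,0,0.3,-0.08,0,0,0]
    - [0,0,1.0,-0.27,0,0,0]
    - [0,0,2.4,-0.64,0,0,0]
    - [0,0,3.86,-1.03,0,0,0]
    - [0,0,3.86,-1.03,0,0,0]
    - [0,0,3.09,-3.93,0,0,0]
    - [0,0,2.06,-7.79,0,0,0]
    - [0,0,1.03,-11.65,0,0,0]
    - [0,0,0.51,-13.59,0,0,0]
    - [0,0,0.51,-13.59,-7,0,0]
    - [0,0,0.51,-13.59,-15,0,0]
    - [0,0,0.51,-13.59,-15,0,0]
    - [0,0,0.51,-13.59,-15,0,0]

```text
time_s: 9.55
tool_pos: [533.9, 33.1, 183.8]
orientation: [[-0.965, 0.264, -0.0], [0.264, 0.965, -0.001], [0.0, -0.001, -1.0]]
force: [-0.5, 0.5, -0.3]
opening: -0.0
grip_force: 0.0
```

```bash
python3 - <<'E'
from h import *
s=rep(); R=s['orientation']
print('to above key z150 (tool mm):',R.T@(np.array([461.4,-197.6,150])-s['tool_pos']))
E
```

```text
t 9.55 pos [533.9  33.1 183.8] feeder 0.7 37.8 R [[-0.965, 0.264, -0.0], [0.264, 0.965, -0.001], [0.0, -0.001, -1.0]] F [-0.51  0.5  -0.32] open -0.0
row/shift matrix tool<-feeder x,y,z(mm->tool mm): [[-1.0, 0.004, 0.0], [0.004, 1.0, -0.001], [-0.0, -0.001, -1.0]]
to above key z150 (tool mm): [   9.030473   -241.66783257   33.92826752]
```

>>> apply_moves:
  moves:
    - [0,0.9,-24.2,0,0,0,0]
    - [0,0.9,-24.2,0,0,0,0]
    - [0,0.9,-24.2,0,0,0,0]
    - [0,0.9,-24.2,0,0,0,0]
    - [0,0.9,-24.2,0,0,0,0]
    - [0,0.9,-24.2,0,0,0,0]
    - [0,0.9,-24.2,0,0,0,0]
    - [0,0.9,-24.2,2.4,0,0,0]
    - [0,0.9,-24.2,2.4,0,0,0]
    - [0,0.9,-24.2,2.4,0,0,0]

```text
time_s: 10.38
tool_pos: [462.5, -194.3, 158.2]
orientation: [[-0.966, 0.257, -0.005], [0.257, 0.966, 0.0], [0.005, -0.001, -1.0]]
force: [0.2, 1.0, 0.3]
opening: 0.2
grip_force: 0.0
```

```bash
python3 - <<'E'
from h import *
from bench import capture
import cv2
s=rep(); w=capture('wrist'); t=capture('top')['frame'][190:390,200:520]; a=capture('side')['frame'][150:390,240:480]
o=np.zeros((600,800,3),np.uint8); o[:300,:400]=cv2.resize(w['frame'],(400,300)); o[:250,400:]=cv2.resize(t,(400,250)); o[300:,:300]=cv2.resize(a,(300,300)); o[260:593,320:800]=cv2.resize(t[40:151,80:240],(480,333),interpolation=cv2.INTER_CUBIC)
cv2.imwrite('pics/f.png',o)
T=np.eye(4);T[:3,:3]=s['orientation'];T[:3,3]=s['tool_pos'];np.savez('w2.npz',T=T@w['tool_from_camera'],K=w['camera_matrix'])
E
```

```text
t 10.38 pos [ 462.5 -194.3  158.2] feeder -9.1 -200.4 R [[-0.966, 0.257, -0.005], [0.257, 0.966, 0.0], [0.005, -0.001, -1.0]] F [0.16 0.99 0.27] open 0.2
row/shift matrix tool<-feeder x,y,z(mm->tool mm): [[-1.0, -0.003, 0.005], [-0.003, 1.0, -0.001], [-0.005, -0.001, -1.0]]
```

View pics/f.png

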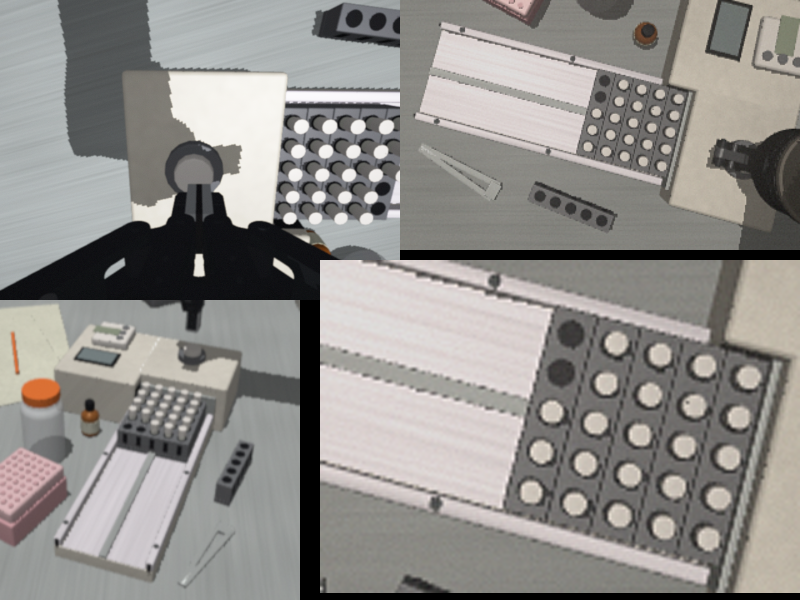

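The row stands home, square and upright against the stop. In the wrist view (top left of the montage) the key centre is at about (194,172), i.e. (311,276) in the full frame.

```bash
python3 - <<'E'
from h import *
f=np.load('w2.npz');c=dict(camera_matrix=f['K'])
for n,u,v,z in [('key',311,276,107),('ring',310,272,97),('rearmid',0,0,0)][:2]:
    p=hit(c,u,v,z,f['T']);print(n,p.round(1))
t=__import__('pickle').load(open('s0.pkl','rb'))[1]['top']
# rear top edge in montage: (554,305)-(503,507)
for x,y in [(554,305),(503,507)]:
    p=hit(t,280+(x-320)/3,230+(y-260)/3,58);print(((p-O)@X).round(1),((p-O)@Y).round(1))
E
```

```text
key [ 457.9 -196.6  107. ]
ring [ 459.6 -197.7   97. ]
55.3 -13.4
-53.2 -13.5
```

Both rear corners measure −13.5, the same +1.5 mm bias as the stop face, so the row is home. Now I lower over the key.

>>> apply_moves:
  moves:
    - [0,0.1,0,1.5,0,0,0]
    - [0,0.1,0,2.6,0,0,0]
    - [0,0.1,0,3.0,0,0,0]
    - [0,0.1,0,3.0,0,0,0]
    - [0,0.1,0,3.0,0,0,0]

```text
time_s: 10.95
tool_pos: [461.9, -195.8, 129.4]
orientation: [[-0.966, 0.26, -0.0], [0.26, 0.966, -0.0], [0.0, -0.0, -1.0]]
force: [0.2, -0.4, 0.6]
opening: -0.2
grip_force: 0.0
```

>>> apply_moves:
  moves:
    - [0,0,0,0.1,0,0,0]
    - [0,0,0,0.2,0,0,0]
    - [0,0,0,0.3,0,0,0]
    - [0,0,0,0.4,0,0,0]
    - [0,0,0,0.5,0,0,0]
    - [0,0,0,0.5,0,0,0]

```text
time_s: 11.45
tool_pos: [462.0, -196.0, 124.4]
orientation: [[-0.966, 0.26, 0.0], [0.26, 0.966, -0.0], [-0.0, 0.0, -1.0]]
force: [1.4, 0.9, 2.9]
opening: -0.2
grip_force: 1.1
```

Contact with the key: 2.9 N. I continue down.

>>> apply_moves:
  moves:
    - [0,0,0,0.1,0,0,0]
    - [0,0,0,0.2,0,0,0]
    - [0,0,0,0.3,0,0,0]
    - [0,0,0,0.3,0,0,0]

```text
time_s: 11.78
tool_pos: [462.0, -196.0, 121.4]
orientation: [[-0.966, 0.26, 0.0], [0.26, 0.966, -0.0], [-0.0, -0.0, -1.0]]
force: [-0.7, -1.0, 5.0]
opening: 0.2
grip_force: 2.0
```

>>> apply_moves:
  moves:
    - [0,0,0,0.1,0,0,0]
    - [0,0,0,0.15,0,0,0]
    - [0,0,0,0.15,0,0,0]

```text
time_s: 12.03
tool_pos: [462.1, -196.0, 120.1]
orientation: [[-0.966, 0.26, 0.0], [0.26, 0.966, -0.0], [-0.0, 0.0, -1.0]]
force: [-0.3, 1.1, 5.8]
opening: -0.1
grip_force: 3.0
```

>>> apply_moves:
  moves:
    - [0,0,0,0.1,0,0,0]
    - [0,0,0,0.1,0,0,0]
    - [0,0,0,0.1,0,0,0]

```text
time_s: 12.28
tool_pos: [462.1, -196.0, 119.9]
orientation: [[-0.966, 0.26, 0.001], [0.26, 0.966, 0.0], [-0.001, 0.001, -1.0]]
force: [-3.1, 1.1, 15.7]
opening: -0.2
grip_force: 8.2
```

>>> apply_moves:
  moves:
    - [0,0,0,-0.3,0,0,0]
    - [0,0,0,-0.8,0,0,0]
    - [0,0,0,-1.5,0,0,0]
    - [0,0,0,-3,0,0,0]
    - [0,0,0,-6,0,0,0]
    - [0,0,0,-10,0,0,0]
    - [0,0,0,-12,0,0,0]
    - [0,0,0,-12,0,0,0]
    - [0,0,0,-12,0,0,0]

```text
time_s: 13.03
tool_pos: [462.1, -195.9, 239.7]
orientation: [[-0.966, 0.26, 0.002], [0.26, 0.966, 0.0], [-0.002, 0.001, -1.0]]
force: [0.3, 0.6, -0.6]
opening: -0.3
grip_force: 0.0
```

```bash
python3 - <<'E'
from h import *
from bench import capture
import cv2
s=rep()
a=cv2.imread('pics/f.png')[260:593,320:800]
t=capture('top')['frame'][190:390,200:520][40:151,80:240]; t=cv2.resize(t,(480,333),interpolation=cv2.INTER_CUBIC)
d=cv2.absdiff(a,t)[:, :390].max(2); print('row region diff: max',d.max(),'count>40',(d>40).sum())
E
```

```text
t 13.03 pos [ 462.1 -195.9  239.7] feeder -9.2 -202.0 R [[-0.966, 0.26, 0.002], [0.26, 0.966, 0.0], [-0.002, 0.001, -1.0]] F [ 0.33  0.6  -0.6 ] open -0.3
row/shift matrix tool<-feeder x,y,z(mm->tool mm): [[-1.0, -0.0, -0.002], [-0.0, 1.0, 0.001], [0.002, 0.001, -1.0]]
row region diff: max 13 count>40 0
```

The key bottomed out (15.7 N at 6 mm travel) and was released; the row is unchanged.

```bash
python3 -c "
from bench import workorder
print(workorder.hand_in())"
```

```text
the job is handed in; nothing more can be done
None
```

The job is handed in: the row stands together and upright against the end stop (contact force about 3.4 N), and the load key was then pressed to its full 6 mm and released, with the arm clear at 13 s; I did not check by camera that the key came back up, and hand-in returned no verdict.

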